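Put the microscope eyepieces away in their rests

TASK

Put the three microscope eyepieces away: stand each one upright, lens up, in the wooden rest whose round recess is made for its size (the smallest in the smallest recess, the middle one in the middle, the largest in the largest), seated on the recess floor. They are glass, so set each down gently and do not drop it or knock it over. Leave the focus knob, the dust cap, the sample box and the blow gun where they are.

Things in the scene. Friction and masses are not known exactly. Their poses are not given: they have to be found in the camera images.
- eyepiece_small_center (a point): Centre (on the axis, half-way up) of the smallest microscope eyepiece: an upright loose cylinder, 30 mm in diameter over its whole height and 60 mm tall, with a bright steel lower barrel, a ribbed black body and a hollow black rubber eyecup with a dark glass lens in a thin bright ring at its bottom; z is its axis, up. It stands on the bench, its underside 30 mm below this point. Less than 0.4 kg.
- rest_small: Fixed dark wooden eyepiece rest, a square block 100 x 100 x 18 mm with one round recess in the middle of its top, 43 mm in diameter and 8 mm deep, with a pale grey floor: the recess for the smallest eyepiece. Origin at the centre of the block's underside, on the bench; z up, x and y along its sides. The recess floor is 10 mm above the origin, the rim 18 mm. All three rests have the same outside size; only the recesses differ.
- eyepiece_medium_center (a point): Centre (on the axis, half-way up) of the middle-sized microscope eyepiece: an upright loose cylinder, 44 mm in diameter over its whole height and 70 mm tall, with a bright steel lower barrel, a ribbed black body and a hollow black rubber eyecup with a dark glass lens in a thin bright ring at its bottom; z is its axis, up. It stands on the bench, its underside 35 mm below this point. Less than 0.4 kg.
- rest_medium: Fixed dark wooden eyepiece rest, a square block 100 x 100 x 18 mm with one round recess in the middle of its top, 57 mm in diameter and 8 mm deep, with a pale grey floor: the recess for the middle-sized eyepiece. Origin at the centre of the block's underside, on the bench; z up, x and y along its sides. The recess floor is 10 mm above the origin, the rim 18 mm. All three rests have the same outside size; only the recesses differ.
- eyepiece_large_center (a point): Centre (on the axis, half-way up) of the largest microscope eyepiece: an upright loose cylinder, 58 mm in diameter over its whole height and 80 mm tall, with a bright steel lower barrel, a ribbed black body and a hollow black rubber eyecup with a dark glass lens in a thin bright ring at its bottom; z is its axis, up. It stands on the bench, its underside 40 mm below this point. Less than 0.4 kg.
- rest_large: Fixed dark wooden eyepiece rest, a square block 100 x 100 x 18 mm with one round recess in the middle of its top, 71 mm in diameter and 8 mm deep, with a pale grey floor: the recess for the largest eyepiece. Origin at the centre of the block's underside, on the bench; z up, x and y along its sides. The recess floor is 10 mm above the origin, the rim 18 mm. All three rests have the same outside size; only the recesses differ.
- focus_knob: Bystander: a loose black ribbed focus knob, solid and black all over, 37 mm across and 24 mm tall, with no steel barrel and no lens. Origin at the centre of its underside.
- dust_cap: Bystander: a loose flat grey dust cap, 42 mm across and 10 mm thick. Origin at the centre of its underside.
- sample_box: Bystander: a loose shut white sample box with a clear lid, 104 x 74 x 34 mm. Origin at the centre of its underside.
- blow_gun: Bystander: a loose black air blow gun lying flat on its side, about 210 x 140 mm and 26 mm thick. Origin on the bench under its body, z up, nozzle along +x, handle towards -y.
Things that resemble listed ones, but are neither listed nor needed, are in the scene too. Leave any purple look-alike of the rest_medium alone.

How it is judged:
At the end, for the whole second after the job is handed in: Each eyepiece stands upright (within 0.12 rad) in the recess of its own rest, its axis within 10 mm of the rest's centre and its underside within 4 mm of the recess floor, at rest and released (horizontal distance between eyepiece_small_center and rest_small below 0.01 m and z of eyepiece_small_center in the frame of rest_small between 0.036 and 0.044 m and angle between each of eyepiece_small_center, eyepiece_medium_center, eyepiece_large_center's own z axis and vertical below 0.12 rad and linear speed of each of eyepiece_small, eyepiece_medium, eyepiece_large below 0.02 m/s and contact force between the fingers and eyepiece_small below 0.05 N and horizontal distance between eyepiece_medium_center and rest_medium below 0.01 m and z of eyepiece_medium_center in the frame of rest_medium between 0.041 and 0.049 m and contact force between the fingers and eyepiece_medium below 0.05 N and horizontal distance between eyepiece_large_center and rest_large below 0.01 m and z of eyepiece_large_center in the frame of rest_large between 0.046 and 0.054 m and contact force between the fingers and eyepiece_large below 0.05 N); the robot touches nothing.
It fails at once if an eyepiece is dropped or knocked over (it moves faster than 0.5 m/s while the robot is not touching it) ((linear speed of eyepiece_small above 0.5 m/s and contact force between each of the arm, the fingers and eyepiece_small below 0.05 N) or (linear speed of eyepiece_medium above 0.5 m/s and contact force between each of the arm, the fingers and eyepiece_medium below 0.05 N) or (linear speed of eyepiece_large above 0.5 m/s and contact force between each of the arm, the fingers and eyepiece_large below 0.05 N)).
It fails at once if the focus knob, dust cap, sample box or blow gun is moved by more than 30 mm (distance of any of focus_knob, dust_cap, sample_box, blow_gun from where it was at the start of the episode above 0.03 m).
It also fails if it takes over 88 s, if anything falls off the work surface, if the arm or the gripper's body presses on something with over 40 N, if the wrist force passes 120 N, or if a joint passes its speed limit or range.

ROBOT

A 6-joint arm with a two-finger parallel gripper is mounted at the origin on the work surface. World frame = base frame: x ahead of the robot, y to its left, z up, the work surface at z = 0. Lengths are in m, angles in rad, forces in N, time in s.
With the tool pointing down it reaches from about 0.3 to 0.775 m from the base axis. Payload 14.6 kg.
Tool frame: the origin (TCP) lies midway between the tips of the shut fingers; the grasp point (between the pads) lies 19 mm behind it; z points along the fingers, y is the direction in which the jaws open and shut (so a half turn about z gives the same grasp; the last joint's range is limited). The gripper opens to 85 mm and grips with 20 to 120 N. Pads are 22 mm wide; open, the fingers measure 114 mm over their backs; the gripper's body (76 mm by 85 mm) begins 54 mm behind the grasp point. The pads swing forward as they close: fully open they stand 13 mm farther back than shut.
Start: joints at [1.121, 0.3, 1.521, -0, 1.321, -0.067], TCP at [0.205, 0.51, 0.198] pointing down, gripper open.
Joint ranges: [-3.03, 3.03], [-0.79, 2.21], [0.23, 2.52], [-1.04, 4.18], [0, 3.07], [-2.55, 2.55]. Speed limits (rad/s): [2.22, 2.22, 2.57, 3.14, 3.14, 3.14].

INTERFACE

Orientations are given as a rotation vector (axis times angle).
In Python, from rig import get_obs, eyes, workorder gives the robot as it stands. The module is installed in compiled form; this text tells all that it offers.
- The arm moves only by the shell command python3 -m inch 'ROWS' [FORCE]. ROWS is JSON, a list that holds one entry, the list of rows, each a list of 7 numbers: the closure, from -1 (fully open) to 1 (shut), then the shift along the tool's x, y, z in mm, then the turn, a rotation vector about the tool's x, y, z in degrees. A call has 1 to 10 rows; each row shifts and turns the commanded pose from where the row before left it, along the tool's axes as they then stand; what a row does not reach is not made up. A row lasts 1/8 s, in which the tool goes at most 62.5 mm and 10.7 degrees, less where a joint would pass 70% of its speed; a pose out of reach is approached as far as the arm can. A call is refused whole if a number of a shift passes 62.5 or a number of a turn 10.7, either way. A call with a gripper value outside its range is refused whole. The fingers move at their own pace and stop on an object; FORCE is the grip in N (left out, the last holds). Time passes only in rows, so rows that do not move let the fingers close. It gives the time, the measured TCP pose, the force and the opening at its end, in the units of the state.
- get_obs(): the state, without advancing time (a new reading comes with each control period).
- eyes.capture(name): name is "scene" or "top"; returns the picture (420x560x3 uint8, red, green, blue); there is no depth.
- eyes.camera_info(name): a dict with "vfov" (degrees; the focal length in pixels is half the picture's height over the tangent of half this angle, whatever the lens; pixels are square), "cx", "cy" (the principal point, pixels), "rvec" (rotation vector, rad) and "tvec" (3), from world to camera coordinates, as OpenCV has them. Camera axes: x right, y down, z forward; pixel columns grow to the right and rows downward; lengths in m; the calibration is good to about 2 mm. A picture is of the moment at which its call begins. camera_info takes no time and is no camera call.
- workorder.sign_off(): hands the job in, once; it reports no verdict.
The state is a dict: "time": time; "joint_positions": joint angles; "joint_velocities": joint speeds; "joint_efforts": joint torques, N m; "ee_pos": TCP position; "tcp_rot": TCP orientation; "wrist_force": force on the tool from outside, world axes, zero at the start; "wrist_torque": the same for the moment, N m; "width": finger opening in m.
Only numpy, scipy, OpenCV 4.12 (cv2) and the standard library are available. Lean on these libraries where they do the work, as an engineer would, in place of code of your own. Each camera call takes 0.05 s, during which the arm holds its last target.

## Working session

There is one attempt and no reset: what is moved stays moved. The work goes in short steps, Python scripts to look and compute and a shell command to move; the robot and the scene stay as the last step left them, time stands still between calls to the robot, and variables do not carry over. Pictures are saved under pics/ and viewed, and the job is handed in when it is done.

```bash
mkdir -p pics; python3 - <<'E'
from rig import get_obs, eyes
import cv2
for n in("scene","top"):
    im=eyes.capture(n); cv2.imwrite(f"pics/{n}0.png",im[:,:,::-1]); 
    print(n,eyes.camera_info(n))
o=get_obs();print({k:o[k] for k in("time","ee_pos","tcp_rot","width","wrist_force")})
E
```

```text
scene {'vfov': 50.93932585233087, 'cx': 282.10812354305193, 'cy': 220.21974412419377, 'rvec': array([ 2.18197565,  0.77213051, -0.32046492]), 'tvec': array([-0.33164339, -0.13178022,  1.38220268])}
top {'vfov': 45.13864232735227, 'cx': 279.4464694735301, 'cy': 207.8947357177169, 'rvec': array([ 2.11485065, -2.17773182,  0.14323738]), 'tvec': array([0.0240868 , 0.44557604, 1.1562611 ])}
{'time': 0.1, 'ee_pos': array([0.20530911, 0.50998201, 0.19786948]), 'tcp_rot': array([-5.97482655e-01, -3.08397018e+00,  1.60495165e-03]), 'width': 0.08520206683616934, 'wrist_force': array([-0.13304911, -0.11447959,  0.48002561])}
```

View pics/scene0.png

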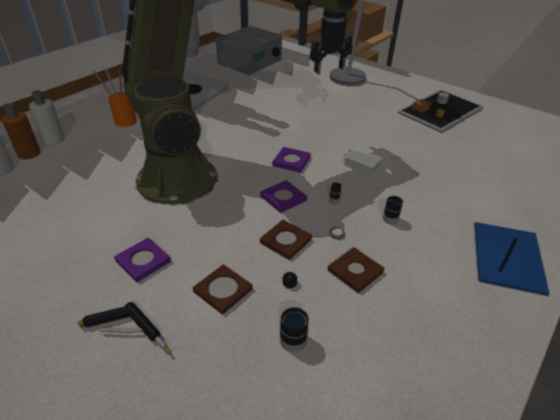

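View pics/top0.png

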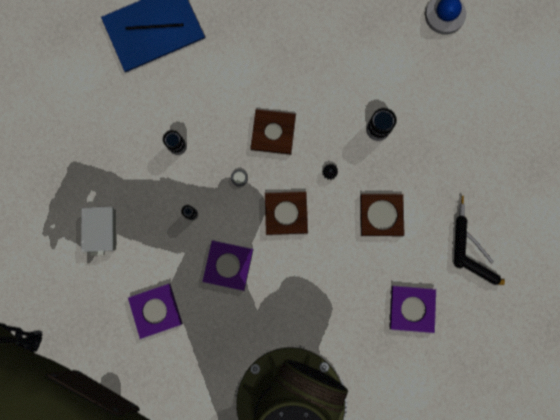

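The scene shows three brown rests and three purple decoys. In the top view:
- **Eyepieces:** small (189,212), medium (174,141), large (381,123). The black knob at (330,171) and the dust cap ring at (239,177) could be mistaken for eyepieces.
- **Rests:** small (273,131), medium (286,213), large (382,214). The purple look-alikes are at (228,265), (155,310) and (413,308).

Next I'll check close crops.

```bash
cat > h.py <<'E'
import numpy as np, cv2
from rig import get_obs, eyes
def cam(n):
    c=eyes.camera_info(n); f=210/np.tan(np.radians(c['vfov']/2))
    K=np.array([[f,0,c['cx']],[0,f,c['cy']],[0,0,1.]]); R=cv2.Rodrigues(np.array(c['rvec']))[0]
    return K,R,np.array(c['tvec'])
def ray(n,uv):
    K,R,t=cam(n); C=-R.T@t; d=R.T@np.linalg.inv(K)@np.array([uv[0],uv[1],1.]); return C,d
def plane(n,uv,z):
    C,d=ray(n,uv); return C+d*(z-C[2])/d[2]
def proj(n,p):
    K,R,t=cam(n); q=K@(R@np.array(p,float)+t); return q[:2]/q[2]
E
python3 - <<'E'
import cv2,numpy as np
t=cv2.imread('pics/top0.png'); s=cv2.imread('pics/scene0.png')
def cr(im,u,v,r=27): 
    c=cv2.resize(im[v-r:v+r,u-r:u+r],(260,260),interpolation=cv2.INTER_CUBIC); return np.clip(c.astype(float)*1.8,0,255).astype('uint8')
a=np.hstack([cr(t,189,212),cr(t,174,141),cr(t,381,123)]);b=np.hstack([cr(s,336,191),cr(s,393,207),cr(s,294,326)])
cv2.imwrite('pics/crop0.png',np.vstack([a,b]))
E
```

```text
(no output)
```

View pics/crop0.png

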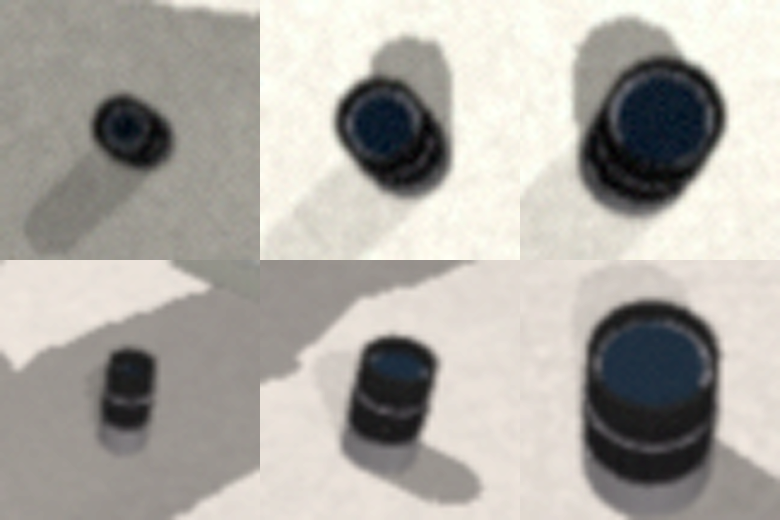

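The crops confirm the choice: each has a steel barrel, black body and blue lens ringed in bright metal. Now I'll measure positions.

```bash
cat > m.py <<'E'
from h import *
def eyep(n,img,uv,h,r,zb=0,R=28,th=62,base=0):
    # black mask near uv -> plane at top height
    u,v=uv; g=img[v-R:v+R,u-R:u+R].max(axis=2)
    big=cv2.resize(g,None,fx=4,fy=4,interpolation=cv2.INTER_LINEAR)
    m=(big<th).astype(np.uint8)
    k,l,st,ce=cv2.connectedComponentsWithStats(m)
    lab=l[R*4-12:R*4+12,R*4-12:R*4+12]; ids=np.bincount(lab[lab>0]); i=ids.argmax()
    cs,_=cv2.findContours((l==i).astype(np.uint8),cv2.RETR_EXTERNAL,cv2.CHAIN_APPROX_NONE)
    c=max(cs,key=cv2.contourArea)[:,0,:]
    px=(c+0.5)/4-0.5+np.array([u-R,v-R])
    z=base+h
    P=np.array([plane(n,p,z)[:2] for p in px]); C=ray(n,uv)[0][:2]
    e=P.mean(0)-C; e/=np.linalg.norm(e)
    for _ in range(3):
        f=np.array([-e[1],e[0]]); a=(P-C)@e; b=(P-C)@f
        # top disc part: lateral extremes
        ctr=C+e*(a.max()-r)+f*(b.max()+b.min())/2
        wid=b.max()-b.min(); e=(ctr-C)/np.linalg.norm(ctr-C)
    return ctr,wid
E
python3 - <<'E'
from m import *
t=cv2.imread('pics/top0.png'); s=cv2.imread('pics/scene0.png')
print(get_obs()['time'], ray('top',(0,0))[0],ray('scene',(0,0))[0])
T=dict(S=((189,212),(336,191),.06,.015),M=((174,141),(393,207),.07,.022),L=((381,123),(294,326),.08,.029))
o=s.copy(); ot=t.copy()
for k,(a,b,h,r) in T.items():
    for th in (70,95):
        c1,w1=eyep('top',t,a,h,r,th=th); c2,w2=eyep('scene',s,b,h,r,th=th)
        print(k,th,'top',c1.round(4),round(w1,4),'scene',c2.round(4),round(w2,4))
    for z in(0,h):
        for an in np.arange(0,2*np.pi,.2):
            p=(c1[0]+r*np.cos(an),c1[1]+r*np.sin(an),z)
            for n,im in(('scene',o),('top',ot)):
                q=proj(n,p).round().astype(int); im[q[1],q[0]]=(0,255,0)
# rests
hsv=cv2.cvtColor(t,cv2.COLOR_BGR2HSV); 
for k,(u,v),d in(('S',(273,131),.043),('M',(286,213),.057),('L',(382,214),.071)):
  for n,im in(('top',t),('scene',s)):
    if n=='scene': u,v=dict(S=(356,269),M=(286,239),L=(223,288))[k]
    R=36; c=im[v-R:v+R,u-R:u+R].astype(int); br=((c[:,:,2]-c[:,:,0])>22).astype(np.uint8)
    cs,hi=cv2.findContours(br,cv2.RETR_CCOMP,cv2.CHAIN_APPROX_NONE)
    i=max(range(len(cs)),key=lambda i:cv2.contourArea(cs[i])); 
    ch=[j for j in range(len(cs)) if hi[0][j][3]==i]; j=max(ch,key=lambda j:cv2.contourArea(cs[j]))
    W=lambda c,z:np.array([plane(n,p+np.array([u-R,v-R]),z)[:2] for p in c[:,0,:].astype(float)],np.float32)
    rect=cv2.minAreaRect(W(cs[i],.018)); rr=cv2.minEnclosingCircle(W(cs[j],.018))
    el=cv2.fitEllipse(W(cs[j],.018))
    print(k,n,'block',np.round(rect[0],4),np.round(rect[1],4),'ang',round(rect[2],1),'hole',np.round(el[0],4),np.round(el[1],4),'enc',np.round(rr[0],4),round(2*rr[1],4))
cv2.imwrite('pics/ov.png',np.hstack([cv2.resize(o[150:380,250:450],None,fx=2,fy=2),cv2.resize(ot[90:320,160:360],None,fx=2,fy=2)]))
# bystanders
for nm,uv,z in(('knob',(330,171),.024),('cap',(239,177),.01),('box',(98,229),.034)): print(nm,plane('top',uv,z).round(3))
E
```

```text
0.1 [0.28127708 0.00641228 1.20702112] [ 0.9445239  -0.68520441  0.82231815]
S 70 top [0.441  0.2253] 0.0366 scene [0.4417 0.2242] 0.0348
S 95 top [0.4819 0.2835] 0.1686 scene [0.3881 0.3226] 0.1627
M 70 top [0.6102 0.2556] 0.0444 scene [0.6125 0.2551] 0.0423Traceback (most recent call last):
  File "<stdin>", line 8, in <module>
  File "m.py", line 13, in eyep
    P=np.array([plane(n,p,z)[:2] for p in px]); C=ray(n,uv)[0][:2]
                ~~~~~^^^^^^^
  File "h.py", line 10, in plane
    C,d=ray(n,uv); return C+d*(z-C[2])/d[2]
        ~~~^^^^^^
  File "h.py", line 8, in ray
    K,R,t=cam(n); C=-R.T@t; d=R.T@np.linalg.inv(K)@np.array([uv[0],uv[1],1.]); return C,d
          ~~~^^^
  File "h.py", line 4, in cam
    c=eyes.camera_info(n); f=210/np.tan(np.radians(c['vfov']/2))
ValueError: time passes only in moves, steps and waits
```

```bash
sed -i 's/^def cam(n):/import functools\n@functools.lru_cache(None)\ndef cam(n):/' h.py
cat > r.py <<'E'
from m import *
t=cv2.imread('pics/top0.png'); s=cv2.imread('pics/scene0.png')
T=dict(S=((189,212),(336,191),.06,.015),M=((174,141),(393,207),.07,.022),L=((381,123),(294,326),.08,.029))
o=s.copy(); ot=t.copy()
for k,(a,b,h,r) in T.items():
    for th in ((50,62) if k=='S' else (62,80)):
        c1,w1=eyep('top',t,a,h,r,th=th); c2,w2=eyep('scene',s,b,h,r,th=th)
        print(k,th,'top',c1.round(4),round(w1,4),'scene',c2.round(4),round(w2,4))
    for z in(0,h):
        for an in np.arange(0,2*np.pi,.2):
            p=(c1[0]+r*np.cos(an),c1[1]+r*np.sin(an),z)
            for n,im in(('scene',o),('top',ot)):
                q=proj(n,p).round().astype(int); im[q[1],q[0]]=(0,255,0)
for k,(u,v),d in(('S',(273,131),.043),('M',(286,213),.057),('L',(382,214),.071)):
  for n,im in(('top',t),('scene',s)):
    if n=='scene': u,v=dict(S=(356,269),M=(286,239),L=(223,288))[k]
    R=36; c=im[v-R:v+R,u-R:u+R].astype(int); br=((c[:,:,2]-c[:,:,0])>22).astype(np.uint8)
    cs,hi=cv2.findContours(br,cv2.RETR_CCOMP,cv2.CHAIN_APPROX_NONE)
    i=max(range(len(cs)),key=lambda i:cv2.contourArea(cs[i])); 
    ch=[j for j in range(len(cs)) if hi[0][j][3]==i]; j=max(ch,key=lambda j:cv2.contourArea(cs[j]))
    W=lambda c,z:np.array([plane(n,p+np.array([u-R,v-R]),z)[:2] for p in c[:,0,:].astype(float)],np.float32)
    rect=cv2.minAreaRect(W(cs[i],.018))
    el=cv2.fitEllipse(W(cs[j],.018))
    print(k,n,'block',np.round(rect[0],4),np.round(rect[1],4),'ang',round(rect[2],1),'hole',np.round(el[0],4),np.round(el[1],4))
cv2.imwrite('pics/ov.png',np.hstack([cv2.resize(o[150:380,250:450],None,fx=2,fy=2),cv2.resize(ot[90:320,160:360],None,fx=2,fy=2)]))
for nm,uv,z in(('knob',(330,171),.024),('cap',(239,177),.01),('box',(98,229),.034)): print(nm,plane('top',uv,z).round(3))
E
python3 r.py
```

```text
S 50 top [0.4411 0.2231] 0.0303 scene [0.444  0.2211] 0.0293
S 62 top [0.4414 0.224 ] 0.0329 scene [0.4428 0.2229] 0.0318
M 62 top [0.6098 0.2555] 0.0433 scene [0.6127 0.2549] 0.0414
M 80 top [0.6108 0.2557] 0.0462 scene [0.6123 0.2563] 0.0436
L 62 top [ 0.6375 -0.234 ] 0.0567 scene [ 0.6404 -0.2372] 0.0551
L 80 top [ 0.6386 -0.2339] 0.0597 scene [ 0.6402 -0.2362] 0.0573
S top block [0.6368 0.0219] [0.0965 0.0992] ang 81.6 hole [0.6377 0.0216] [0.0474 0.049 ]
S scene block [0.6403 0.0175] [0.1034 0.0996] ang 81.3 hole [0.6403 0.0188] [0.0455 0.0473]
M top block [ 0.4366 -0.0035] [0.0977 0.0968] ang 0.5 hole [ 0.4359 -0.0038] [0.0614 0.0625]
M scene block [ 0.4404 -0.0064] [0.0993 0.1005] ang 0.5 hole [ 0.4392 -0.0062] [0.0609 0.0624]
L top block [ 0.4263 -0.2315] [0.0968 0.0958] ang 88.1 hole [ 0.4252 -0.2315] [0.0744 0.0753]
L scene block [ 0.4287 -0.2345] [0.1007 0.0996] ang 87.7 hole [ 0.4283 -0.2337] [0.0717 0.0745]
knob [ 0.532 -0.112  0.024]
cap [0.527 0.107 0.01 ]
box [0.409 0.436 0.034]
```

View pics/ov.png

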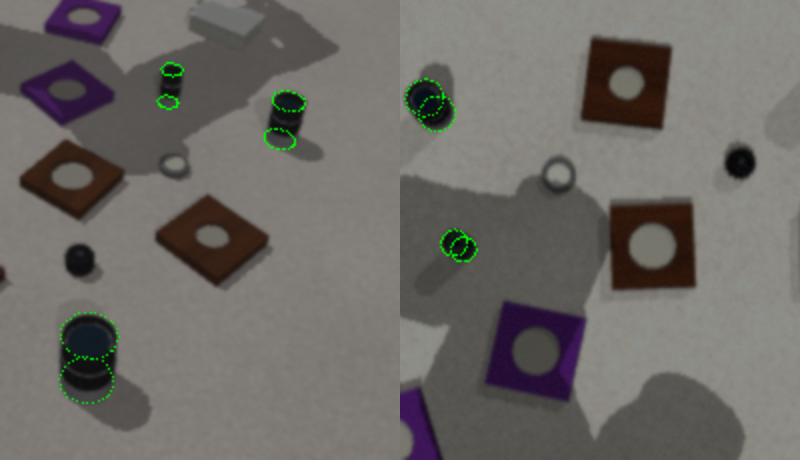

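Both views agree to about 3 mm, and the sizes check out. Averaged positions, in m:

| Item | Eyepiece | Rest |
|---|---|---|
| Small | (.4424, .2228) | (.6388, .0202) |
| Medium | (.6115, .2557) | (.4378, -.005) |
| Large | (.6393, -.2352) | (.4268, -.2327) |

First I'll turn the tool so the jaws lie along world y, then go above the small eyepiece.

```bash
python3 -m inch '[[[-1,0,0,0,0,0,-7.3],[-1,0,0,0,0,0,-7.3],[-1,0,0,0,0,0,-7.3],[-1,-30,-36,0,0,0,0],[-1,-30,-36,0,0,0,0],[-1,-30,-36,0,0,0,0],[-1,-30,-36,0,0,0,0],[-1,-30,-36,0,0,0,0],[-1,-30,-36,0,0,0,0],[-1,-30,-36,0,0,0,0]]]' 30
```

```text
time: 1.35
ee_pos: [0.416, 0.2567, 0.1982]
tcp_rot: [-0.001, -3.141, 0.0]
wrist_force: [1.1, 0.2, -0.2]
width: 0.0854
```

```bash
python3 -m inch '[[[-1,-26.5,-34,0,0,0,0],[-1,0,0,40,0,0,0],[-1,0,0,20,0,0,0],[-1,0,0,0,0,0,0],[-1,0,0,0,0,0,0]]]'; python3 - <<'E'
from h import *
t=eyes.capture('top');s=eyes.capture('scene')
a=cv2.resize(t[150:270,120:260,::-1],None,fx=3,fy=3);b=cv2.resize(s[120:240,270:410,::-1],None,fx=3,fy=3)
cv2.imwrite('pics/a1.png',np.clip(np.hstack([a[:, :390],b[:,:390]]).astype(float)*1.6,0,255).astype('uint8'))
E
```

```text
time: 1.98
ee_pos: [0.4421, 0.2243, 0.1393]
tcp_rot: [0.001, 3.141, 0.001]
wrist_force: [-0.1, -0.4, 0.1]
width: 0.0852
```

View pics/a1.png

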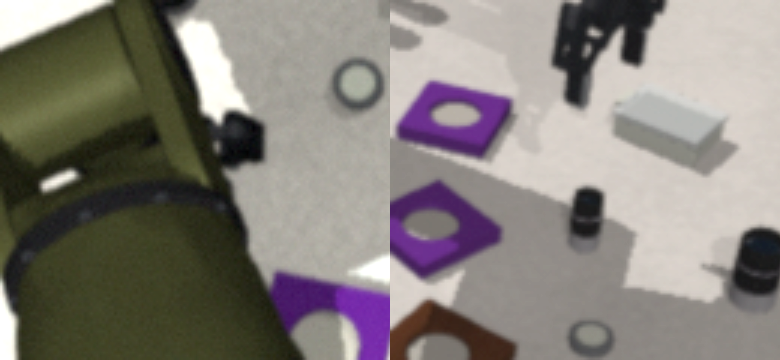

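The arm hides the small eyepiece in the top crop. In the scene crop the jaws hang above and behind it (fingertips near full-image (332,155) and (351,140)). I'll check that against the projected TCP before descending.

```bash
python3 - <<'E'
from h import *
for y in(-.043,0,.043): 
  p=proj('scene',(.4421,.2243+y,.152)); print(p.round(1), ((p-[270,120])*3+[390,0]).round())
p=proj('scene',(.4424,.2228,.06));print(((p-[270,120])*3+[390,0]).round())
E
```

```text
[330.5 164.4] [572. 133.]
[339.2 157.6] [598. 113.]
[347.5 151.1] [623.  93.]
[587. 194.]
```

```bash
python3 - <<'E'
from h import *
s=eyes.capture('scene')[:,:,::-1].copy()
print(get_obs()['ee_pos'],get_obs()['joint_positions'])
for z in(.139,.152):
 for y in(-.0426,0,.0426):
  p=proj('scene',(.4424,.2234+y,z)).round().astype(int); s[p[1],p[0]]=(0,255,0)
cv2.imwrite('pics/a2.png',np.clip(cv2.resize(s[60:210,270:420],(600,600),interpolation=cv2.INTER_CUBIC).astype(float)*2,0,255).astype('uint8'))
E
```

```text
[0.44208959 0.22428044 0.1392783 ] [ 3.95615364e-01  2.38366743e-01  1.74379972e+00 -5.43782700e-05
  1.15797821e+00 -1.17483205e+00]
```

View pics/a2.png

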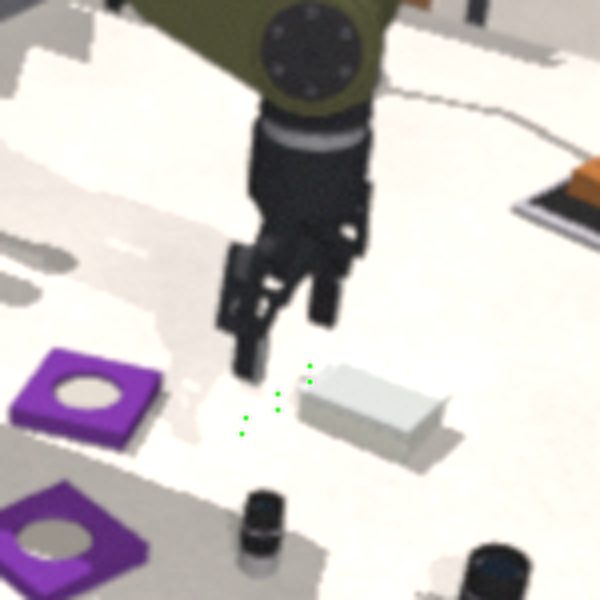

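```bash
python3 - <<'E'
from h import *
im={n:cv2.imread(f'pics/{n}0.png') for n in('top','scene')}
d=np.array([.373,.928])*.0426
for n in im:
  for k in(-1,0,1):
   for z in (.198,.211,.25):
    p=proj(n,(.2053+k*d[0],.51+k*d[1],z)).round().astype(int)
    if n=='top':print(k,z,p)
    if 0<=p[0]<560 and 0<=p[1]<420: im[n][p[1],p[0]]=(0,255,0)
a=cv2.resize(im['scene'][0:100,280:380],(390,390),interpolation=cv2.INTER_CUBIC);b=cv2.resize(im['top'][290:390,0:100],(390,390),interpolation=cv2.INTER_CUBIC)
cv2.imwrite('pics/a3.png',np.clip(np.hstack([a,b]).astype(float)*2,0,255).astype('uint8'))
E
```

```text
-1 0.198 [ 48 333]
-1 0.211 [ 45 334]
-1 0.25 [ 35 336]
0 0.198 [ 28 325]
0 0.211 [ 25 326]
0 0.25 [ 14 328]
1 0.198 [  8 318]
1 0.211 [  5 318]
1 0.25 [ -7 320]
```

View pics/a3.png

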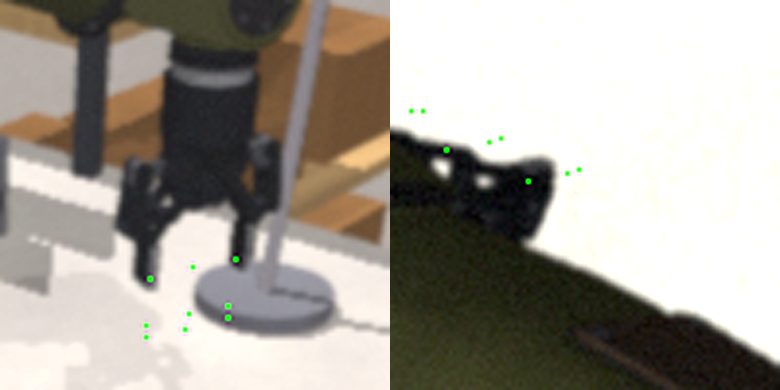

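The fingertips appear about 35 mm higher than the reported TCP implies, both here and at the start. I'll go down partway, stay clear of the eyepiece, and look again.

```bash
python3 -m inch '[[[-1,0,0,30,0,0,0],[-1,0,0,29,0,0,0],[-1,0,0,0,0,0,0],[-1,0,0,0,0,0,0]]]'; python3 - <<'E'
from h import *
s=eyes.capture('scene')[:,:,::-1].copy(); t=eyes.capture('top')[:,:,::-1].copy()
for z in(.08,.093,.127):
 for y in(-.0426,.0426):
  p=proj('scene',(.4424,.2234+y,z)).round().astype(int); s[p[1],p[0]]=(0,255,0)
  p=proj('top',(.4424,.2234+y,z)).round().astype(int); t[p[1],p[0]]=(0,255,0)
a=cv2.resize(s[110:210,280:380],(390,390),interpolation=cv2.INTER_CUBIC);b=cv2.resize(t[160:260,140:240],(390,390),interpolation=cv2.INTER_CUBIC)
cv2.imwrite('pics/a4.png',np.clip(np.hstack([a,b]).astype(float)*2,0,255).astype('uint8'))
E
```

```text
time: 2.62
ee_pos: [0.4424, 0.2243, 0.0808]
tcp_rot: [0.001, 3.14, 0.001]
wrist_force: [-0.6, -0.8, 0.4]
width: 0.0853
```

View pics/a4.png

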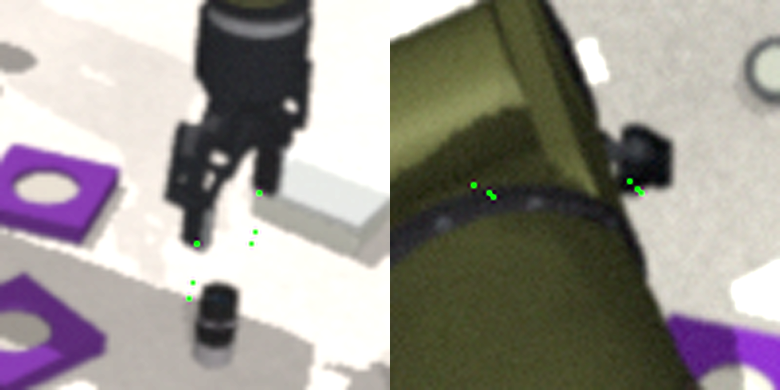

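Left crop: fingertips at (198,245) and (268,190), matching z≈.127 rather than .093. Straddling clearance is 27 mm a side, so another step down is safe either way.

```bash
python3 -m inch '[[[-1,0,0,20,0,0,0],[-1,0,0,20,0,0,0],[-1,0,0,10,0,0,0],[-1,0,0,0,0,0,0],[-1,0,0,0,0,0,0]]]'; python3 - <<'E'
from h import *
s=eyes.capture('scene')[:,:,::-1].copy(); t=eyes.capture('top')[:,:,::-1].copy()
for z in(.03,.043,.077):
 for y in(-.0426,.0426):
  p=proj('scene',(.4424,.2234+y,z)).round().astype(int); s[p[1],p[0]]=(0,255,0)
a=cv2.resize(s[130:210,290:370],(390,390),interpolation=cv2.INTER_CUBIC);b=cv2.resize(t[160:260,140:240],(390,390),interpolation=cv2.INTER_CUBIC)
cv2.imwrite('pics/a5.png',np.clip(np.hstack([a,b]).astype(float)*2,0,255).astype('uint8'))
E
```

```text
time: 3.35
ee_pos: [0.4422, 0.2242, 0.0302]
tcp_rot: [0.001, 3.14, 0.001]
wrist_force: [0.2, 0.2, -0.7]
width: 0.0856
```

View pics/a5.png

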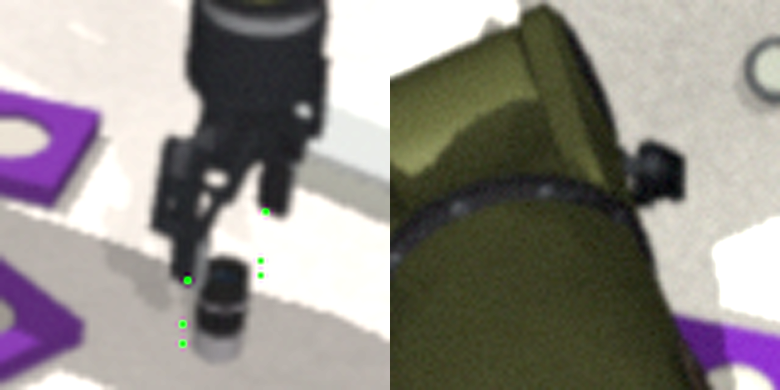

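```bash
python3 - <<'E'
from h import *
for z in(.04,.08,.12): print(z,plane('top',(208,203.6),z).round(3),plane('top',(205,203.6),z).round(3),plane('top',(215,203.6),z).round(3))
# near tip / far tip scene
for z in(.04,.06,.077): print(z,plane('scene',(290+185/4.875,130+282/4.875),z).round(3),plane('scene',(290+275/4.875,130+212/4.875),z).round(3))
E
```

```text
0.04 [0.46  0.178 0.04 ] [0.46  0.185 0.04 ] [0.459 0.161 0.04 ]
0.08 [0.454 0.172 0.08 ] [0.454 0.179 0.08 ] [0.453 0.156 0.08 ]
0.12 [0.448 0.166 0.12 ] [0.448 0.172 0.12 ] [0.447 0.151 0.12 ]
0.04 [0.42  0.219 0.04 ] [0.423 0.316 0.04 ]
0.06 [0.434 0.196 0.06 ] [0.436 0.291 0.06 ]
0.077 [0.445 0.176 0.077] [0.448 0.269 0.077]
```

Both views place the true tips near z≈.077, x≈.446, mid-y≈.222. So lateral alignment is good, but the fingers stand about 34 mm higher than stated. I'll descend in small steps with looks and force checks.

```bash
python3 -m inch '[[[-1,0,0,10,0,0,0],[-1,0,0,10,0,0,0],[-1,0,0,0,0,0,0],[-1,0,0,0,0,0,0]]]'; python3 - <<'E'
from h import *
s=eyes.capture('scene')[:,:,::-1].copy()
a=cv2.resize(s[130:210,290:370],(560,560),interpolation=cv2.INTER_CUBIC)
cv2.imwrite('pics/a6.png',np.clip(a.astype(float)*2.5,0,255).astype('uint8'))
E
```

```text
time: 3.95
ee_pos: [0.4418, 0.2241, 0.0093]
tcp_rot: [-0.001, -3.141, 0.0]
wrist_force: [1.0, 0.7, -1.0]
width: 0.0853
```

View pics/a6.png

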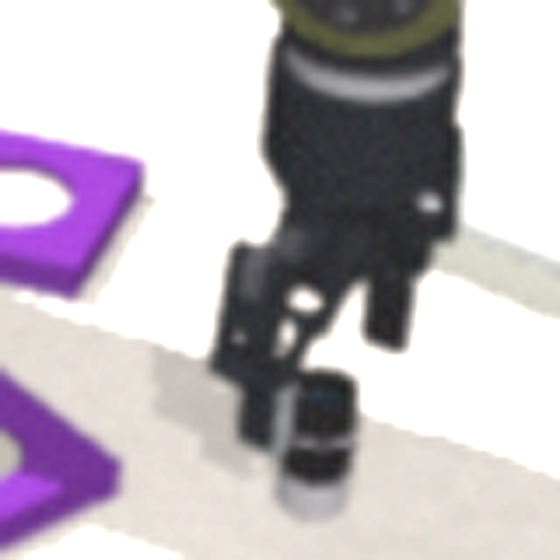

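```bash
python3 - <<'E'
from h import *
for z in(.03,.045,.06): print(z,plane('scene',(290+255/7,130+445/7),z).round(3),plane('scene',(290+388/7,130+348/7),z).round(3))
E
python3 -m inch '[[[-1,0,0,8,0,0,0],[-1,0,0,7,0,0,0],[-1,0,0,0,0,0,0],[-1,0,0,0,0,0,0]]]'; python3 - <<'E'
from h import *
s=eyes.capture('scene')[:,:,::-1].copy()
a=cv2.resize(s[130:210,290:370],(560,560),interpolation=cv2.INTER_CUBIC)
cv2.imwrite('pics/a7.png',np.clip(a.astype(float)*2.5,0,255).astype('uint8'))
E
```

```text
0.03 [0.426 0.205 0.03 ] [0.432 0.299 0.03 ]
0.045 [0.436 0.188 0.045] [0.441 0.281 0.045]
0.06 [0.445 0.171 0.06 ] [0.451 0.262 0.06 ]
time: 4.5
ee_pos: [0.4418, 0.224, -0.0056]
tcp_rot: [-0.001, -3.142, 0.0]
wrist_force: [0.1, -0.5, -0.6]
width: 0.0853
```

View pics/a7.png

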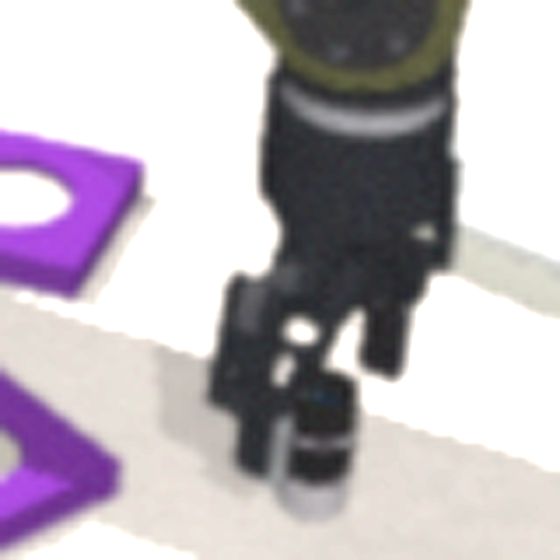

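No contact at a TCP reading of -0.006, so the z reading is indeed about 33 mm low. Tips are near .04 now. I'll go down 8 mm more and close.

```bash
python3 -m inch '[[[-1,0,0,8,0,0,0],[-1,0,0,0,0,0,0],[0,0,0,0,0,0,0],[0.3,0,0,0,0,0,0],[0.6,0,0,0,0,0,0],[1,0,0,0,0,0,0],[1,0,0,0,0,0,0],[1,0,0,0,0,0,0]]]' 30; python3 - <<'E'
from h import *
s=eyes.capture('scene')[:,:,::-1].copy()
a=cv2.resize(s[130:210,290:370],(560,560),interpolation=cv2.INTER_CUBIC)
cv2.imwrite('pics/a8.png',np.clip(a.astype(float)*2.5,0,255).astype('uint8'))
E
```

```text
time: 5.55
ee_pos: [0.4419, 0.2242, -0.0135]
tcp_rot: [0.001, 3.141, 0.0]
wrist_force: [0.1, 1.1, 3.4]
width: 0.0294
```

View pics/a8.png

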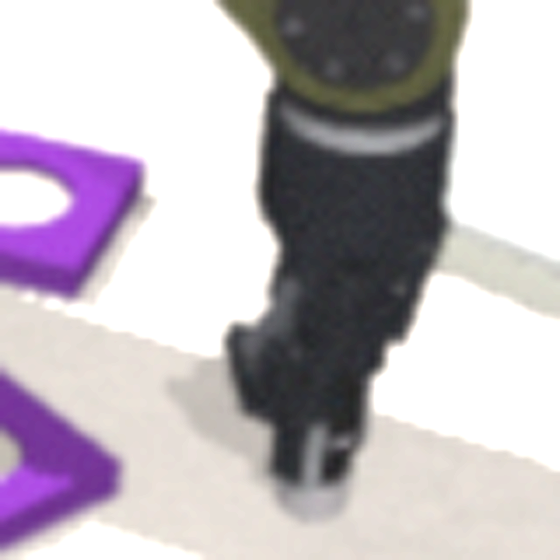

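Gripped (width 29.4 mm), with the tips just above the steel part. I'll check the tip height above the underside, then lift.

```bash
python3 - <<'E'
from h import *
for z in(.01,.015,.02,.025,.03): print(z,plane('scene',(290+292/7,130+487/7),z).round(3))
E
python3 -m inch '[[[1,0,0,-10,0,0,0],[1,0,0,-15,0,0,0],[1,0,0,-20,0,0,0],[1,0,0,-20,0,0,0],[1,0,0,-15,0,0,0],[1,0,0,0,0,0,0]]]'; python3 - <<'E'
from h import *
s=eyes.capture('scene')[:,:,::-1].copy()
a=cv2.resize(s[110:190,300:380],(560,560),interpolation=cv2.INTER_CUBIC)
cv2.imwrite('pics/a9.png',np.clip(a.astype(float)*2.5,0,255).astype('uint8'))
E
```

```text
0.01 [0.441 0.213 0.01 ]
0.015 [0.444 0.208 0.015]
0.02 [0.447 0.202 0.02 ]
0.025 [0.45  0.197 0.025]
0.03 [0.453 0.191 0.03 ]
time: 6.35
ee_pos: [0.4423, 0.2242, 0.0676]
tcp_rot: [0.001, 3.14, 0.001]
wrist_force: [-0.2, -0.2, -1.4]
width: 0.029
```

View pics/a9.png

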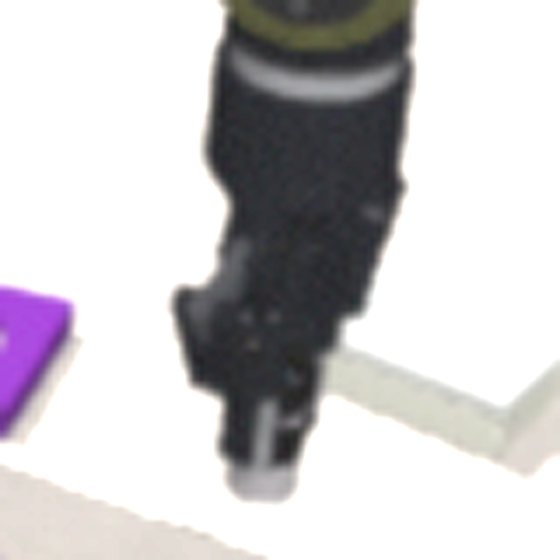

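Lifted cleanly. I'll carry it to the small rest.

```bash
python3 -m inch '[[[1,-20,-20,0,0,0,0],[1,-33,-34,0,0,0,0],[1,-33,-34,0,0,0,0],[1,-33,-34,0,0,0,0],[1,-33,-34,0,0,0,0],[1,-28,-30,0,0,0,0],[1,-16,-17,0,0,0,0],[1,0,0,30,0,0,0],[1,0,0,20,0,0,0],[1,0,0,0,0,0,0]]]'; python3 -m inch '[[[1,0,0,0,0,0,0],[1,0,0,0,0,0,0]]]';cat > v.py <<'E'
import sys
from h import *
n,tag,u,v,r=sys.argv[1],sys.argv[2],int(sys.argv[3]),int(sys.argv[4]),int(sys.argv[5])
s=eyes.capture(n)[:,:,::-1].copy()
cv2.imwrite(f'pics/full_{tag}.png',s)
for a in sys.argv[6:]:
    x,y,z,R=map(float,a.split(','))
    for q in np.arange(0,6.28,.15):
        p=proj(n,(x+R*np.cos(q),y+R*np.sin(q),z)).round().astype(int); s[p[1],p[0]]=(0,255,0)
u0=max(u-r,0);v0=max(v-r,0)
a=cv2.resize(s[v0:v+r,u0:u+r],(560,560),interpolation=cv2.INTER_CUBIC)
cv2.imwrite(f'pics/{tag}.png',np.clip(a.astype(float)*2,0,255).astype('uint8')); print('origin',u0,v0,'scale',280/r)
E
python3 v.py scene b1 356 255 40 .6388,.0202,.018,.0215
```

```text
time: 7.65
ee_pos: [0.6364, 0.0212, 0.0143]
tcp_rot: [-0.0, -3.138, -0.0]
wrist_force: [-0.8, 1.1, -0.4]
width: 0.0297
time: 7.9
ee_pos: [0.6382, 0.0211, 0.0175]
tcp_rot: [0.0, 3.14, -0.0]
wrist_force: [0.4, -0.9, -0.5]
width: 0.0299
origin 316 215 scale 7.0
```

View pics/b1.png

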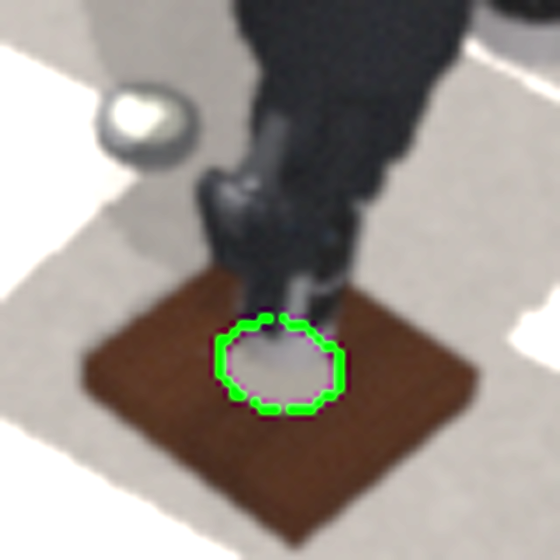

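```bash
python3 - <<'E'
from h import *
s=cv2.imread('pics/full_b1.png')
for z in(.01,.031,.046,.091): print(z,((proj('scene',(.6388,.0202,z))-[331,225])*11.2).round(), ((proj('scene',(.6388,.0052,z))-[331,225])*11.2).round(),((proj('scene',(.6388,.0352,z))-[331,225])*11.2).round())
a=cv2.resize(s[225:275,331:381],(560,560),interpolation=cv2.INTER_CUBIC)
cv2.imwrite('pics/b2.png',np.clip(a.astype(float)*1.5,0,255).astype('uint8'))
E
```

```text
0.01 [269. 491.] [234. 530.] [304. 453.]
0.031 [282. 427.] [246. 466.] [317. 388.]
0.046 [291. 379.] [255. 418.] [327. 341.]
0.091 [319. 232.] [282. 271.] [356. 194.]
```

View pics/b2.png

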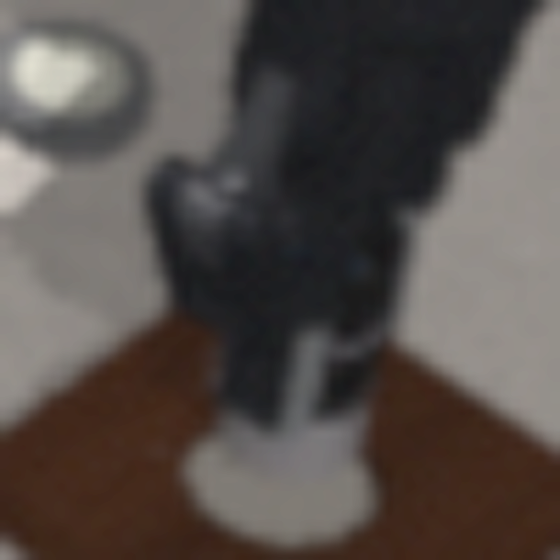

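The barrel sits centred over the recess within about 1 mm (its bottom edge is at y≈468, predicted 467). Lowering gently.

```bash
python3 -m inch '[[[1,0,0,5,0,0,0],[1,0,0,5,0,0,0],[1,0,0,4,0,0,0],[1,0,0,2,0,0,0],[1,0,0,2,0,0,0],[1,0,0,1,0,0,0],[1,0,0,0,0,0,0],[1,0,0,0,0,0,0]]]'
```

```text
time: 8.95
ee_pos: [0.6377, 0.0209, -0.0025]
tcp_rot: [0.001, 3.141, -0.0]
wrist_force: [-0.2, -0.4, -0.6]
width: 0.0295
```

```bash
python3 -m inch '[[[1,0,0,1,0,0,0],[1,0,0,1,0,0,0],[1,0,0,0,0,0,0]]]'
```

```text
time: 9.32
ee_pos: [0.6381, 0.0209, -0.0034]
tcp_rot: [0.001, 3.14, -0.0]
wrist_force: [-4.1, 0.4, 9.8]
width: 0.0294
```

It's seated (+10 N at the expected height). I'll release slowly, then look.

```bash
python3 -m inch '[[[1,0,0,-0.5,0,0,0],[0.3,0,0,0,0,0,0],[0,0,0,0,0,0,0],[-0.5,0,0,0,0,0,0],[-1,0,0,0,0,0,0],[-1,0,0,0,0,0,0],[-1,0,0,-10,0,0,0],[-1,0,0,-20,0,0,0],[-1,0,0,-40,0,0,0],[-1,0,0,-45,0,0,0]]]'; python3 v.py scene b3 356 255 40 .6388,.0202,.018,.0215
```

```text
time: 10.58
ee_pos: [0.6376, 0.0209, 0.1134]
tcp_rot: [0.001, 3.141, -0.0]
wrist_force: [0.2, 0.1, 0.2]
width: 0.0853
origin 316 215 scale 7.0
```

View pics/b3.png

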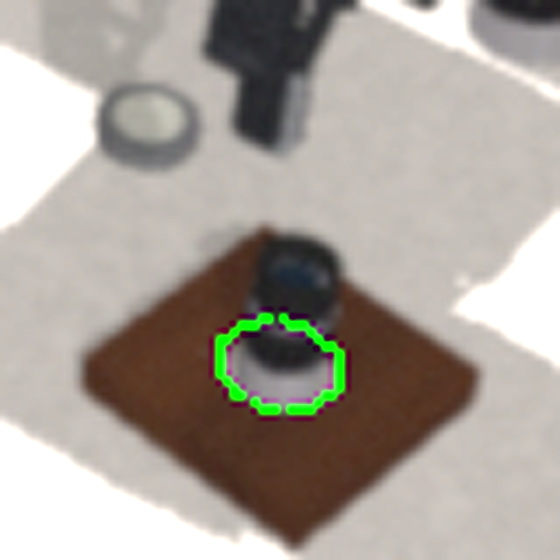

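Small eyepiece stands centred in its recess. Next I'll move above the medium one.

```bash
python3 -m inch '[[[-1,4,25,0,0,0,0],[-1,4,42,0,0,0,0],[-1,4,42,0,0,0,0],[-1,4,42,0,0,0,0],[-1,4,42,0,0,0,0],[-1,4,30,0,0,0,0],[-1,2,12,0,0,0,0],[-1,0,0,40,0,0,0],[-1,0,0,35,0,0,0],[-1,0,0,0,0,0,0]]]';python3 -m inch '[[[-1,0,0,0,0,0,0]]]'; python3 v.py scene c1 393 195 40 .6115,.2557,.07,.022
```

```text
time: 11.88
ee_pos: [0.6108, 0.2547, 0.0341]
tcp_rot: [-0.002, -3.138, 0.002]
wrist_force: [0.1, -0.9, 0.0]
width: 0.0856
time: 12.0
ee_pos: [0.6128, 0.2558, 0.038]
tcp_rot: [0.002, 3.139, 0.001]
wrist_force: [0.2, 0.2, 0.5]
width: 0.0858
origin 353 155 scale 7.0
```

View pics/c1.png

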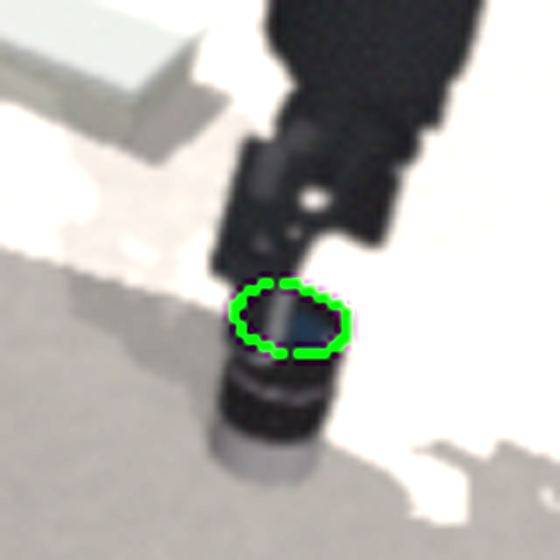

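The near finger shows in front of the cup and the geometry fits. Descending 48 mm, then closing.

```bash
python3 -m inch '[[[-1,0,0,12,0,0,0],[-1,0,0,12,0,0,0],[-1,0,0,12,0,0,0],[-1,0,0,11,0,0,0],[-1,0,0,0,0,0,0],[-1,0,0,0,0,0,0]]]'; python3 v.py scene c2 393 195 40
```

```text
time: 12.8
ee_pos: [0.612, 0.256, -0.0108]
tcp_rot: [0.001, 3.141, 0.0]
wrist_force: [-0.1, 0.2, 1.5]
width: 0.0855
origin 353 155 scale 7.0
```

View pics/c2.png

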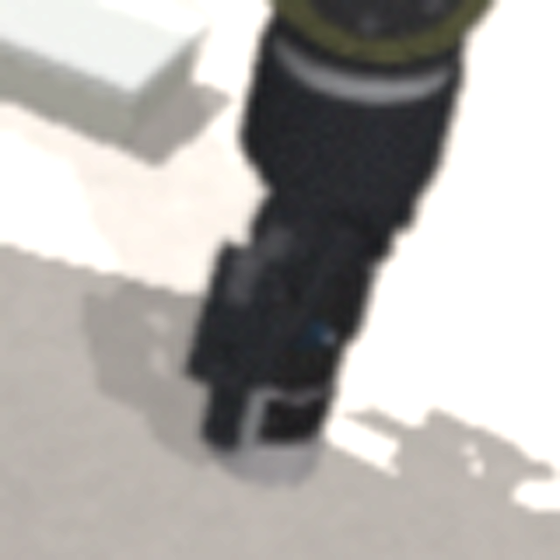

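```bash
python3 -m inch '[[[-0.5,0,0,0,0,0,0],[0,0,0,0,0,0,0],[0.3,0,0,0,0,0,0],[0.6,0,0,0,0,0,0],[1,0,0,0,0,0,0],[1,0,0,0,0,0,0],[1,0,0,0,0,0,0]]]' 30; python3 -m inch '[[[1,0,0,-10,0,0,0],[1,0,0,-15,0,0,0],[1,0,0,-20,0,0,0],[1,0,0,-20,0,0,0],[1,0,0,-15,0,0,0],[1,0,0,0,0,0,0],[1,0,0,0,0,0,0]]]';python3 v.py scene c3 393 175 40
```

```text
time: 13.72
ee_pos: [0.612, 0.256, -0.0107]
tcp_rot: [0.001, 3.141, 0.0]
wrist_force: [-0.9, -0.3, 5.5]
width: 0.0439
time: 14.6
ee_pos: [0.6114, 0.2558, 0.0682]
tcp_rot: [-0.001, -3.141, 0.001]
wrist_force: [-0.3, -0.3, -1.6]
width: 0.0431
origin 353 135 scale 7.0
```

View pics/c3.png

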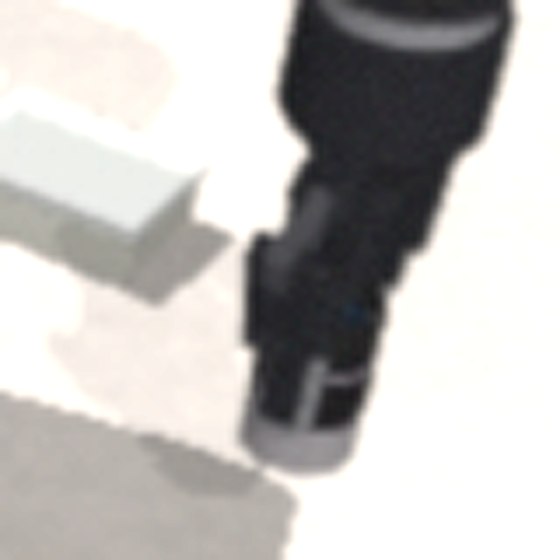

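Held firmly (43 mm). Carrying it to the medium rest.

```bash
python3 -m inch '[[[1,15,22,0,0,0,0],[1,0,0,0,0,0,0]]]' >/dev/null 2>&1 && echo check; python3 - <<'E'
from rig import get_obs
print(get_obs()['ee_pos'])
E
```

```text
check
[0.59574858 0.27897335 0.06802265]
```

That first row had the wrong y sign. It was harmless, since the tool is in open space. Correcting now.

```bash
python3 -m inch '[[[1,15,-25,0,0,0,0],[1,22,-38,0,0,0,0],[1,22,-38,0,0,0,0],[1,22,-38,0,0,0,0],[1,22,-38,0,0,0,0],[1,22,-38,0,0,0,0],[1,22,-38,0,0,0,0],[1,12,-30,0,0,0,0],[1,0,0,25,0,0,0],[1,0,0,20,0,0,0]]]'; python3 -m inch '[[[1,0,0,0,0,0,0],[1,0,0,0,0,0,0]]]'; python3 v.py scene d1 286 225 40;python3 - <<'E'
from h import *
for z in (.035,.05):
  for dy in(-.022,0,.022): print(z,((proj('scene',(.4378,-.005+dy,z))-[246,185])*7).round())
E
```

```text
time: 16.15
ee_pos: [0.4375, -0.0057, 0.0232]
tcp_rot: [0.003, 3.142, -0.0]
wrist_force: [-0.5, -0.6, -1.0]
width: 0.0436
time: 16.4
ee_pos: [0.438, -0.0051, 0.0244]
tcp_rot: [0.001, 3.141, -0.0]
wrist_force: [0.3, 0.1, -1.7]
width: 0.0437
origin 246 185 scale 7.0
0.035 [240. 358.]
0.035 [277. 326.]
0.035 [312. 296.]
0.05 [241. 328.]
0.05 [278. 297.]
0.05 [314. 267.]
```

View pics/d1.png

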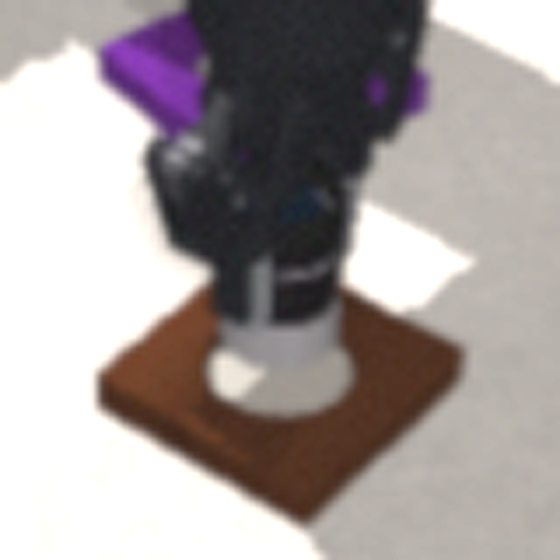

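The barrel centre is at x≈281 and the recess centre at 280. Aligned, so I'll lower it.

```bash
python3 -m inch '[[[1,0,0,6,0,0,0],[1,0,0,6,0,0,0],[1,0,0,5,0,0,0],[1,0,0,3,0,0,0],[1,0,0,2,0,0,0],[1,0,0,1,0,0,0],[1,0,0,0,0,0,0],[1,0,0,0,0,0,0]]]'; python3 -m inch '[[[1,0,0,1,0,0,0],[1,0,0,1,0,0,0],[1,0,0,0,0,0,0]]]'
```

```text
time: 17.45
ee_pos: [0.4377, -0.005, 0.001]
tcp_rot: [0.001, 3.141, -0.0]
wrist_force: [-1.2, 1.2, -0.9]
width: 0.0432
time: 17.82
ee_pos: [0.4377, -0.005, -0.0008]
tcp_rot: [0.001, 3.141, -0.0]
wrist_force: [-3.7, -0.5, 6.3]
width: 0.0433
```

Seated at the expected height with light contact. Releasing.

```bash
python3 -m inch '[[[1,0,0,-0.3,0,0,0],[0.2,0,0,0,0,0,0],[-0.2,0,0,0,0,0,0],[-0.6,0,0,0,0,0,0],[-1,0,0,0,0,0,0],[-1,0,0,0,0,0,0],[-1,0,0,-10,0,0,0],[-1,0,0,-20,0,0,0],[-1,0,0,-40,0,0,0],[-1,0,0,-50,0,0,0]]]'; python3 v.py scene d2 286 225 40 -- 2>/dev/null || python3 v.py scene d2 286 225 40
```

```text
time: 19.08
ee_pos: [0.4371, -0.0049, 0.1207]
tcp_rot: [-0.001, -3.141, -0.0]
wrist_force: [1.3, -0.6, 0.9]
width: 0.0854
origin 246 185 scale 7.0
```

View pics/d2.png

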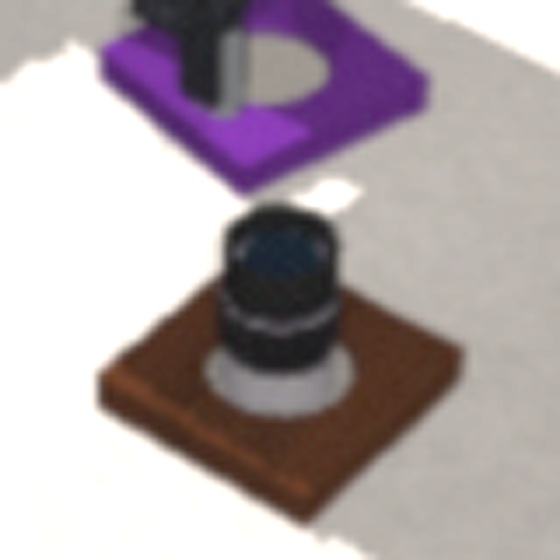

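Medium stands centred in its recess. On to the large one.

```bash
python3 -m inch '[[[-1,-17,-20,0,0,0,0],[-1,-33,-38,0,0,0,0],[-1,-33,-38,0,0,0,0],[-1,-33,-38,0,0,0,0],[-1,-33,-38,0,0,0,0],[-1,-33,-38,0,0,0,0],[-1,-20,-20,0,0,0,0],[-1,0,0,40,0,0,0],[-1,0,0,28,0,0,0],[-1,0,0,0,0,0,0]]]';python3 -m inch '[[[-1,0,0,0,0,0,0],[-1,0,0,0,0,0,0]]]'; python3 v.py scene e1 294 310 50 .6393,-.2352,.08,.029;python3 v.py top e2 381 123 40 .6393,-.2352,.08,.029;python3 - <<'E'
from h import *
for k in(-.0426,.0426): print(((proj('scene',(.6395,-.235+k,.099))-[244,260])*5.6).round())
E
```

```text
time: 20.42
ee_pos: [0.6383, -0.2346, 0.049]
tcp_rot: [-0.001, -3.138, -0.003]
wrist_force: [-0.1, 0.9, 0.1]
width: 0.085
time: 20.68
ee_pos: [0.6402, -0.2353, 0.053]
tcp_rot: [0.001, 3.139, -0.002]
wrist_force: [-0.1, 0.2, -0.4]
width: 0.0854
origin 244 260 scale 5.6
origin 341 83 scale 7.0
[210. 368.]
[354. 218.]
```

View pics/e1.png

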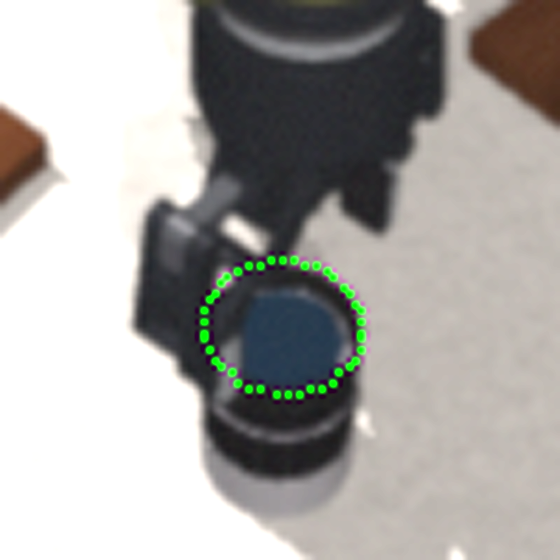

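View pics/e2.png

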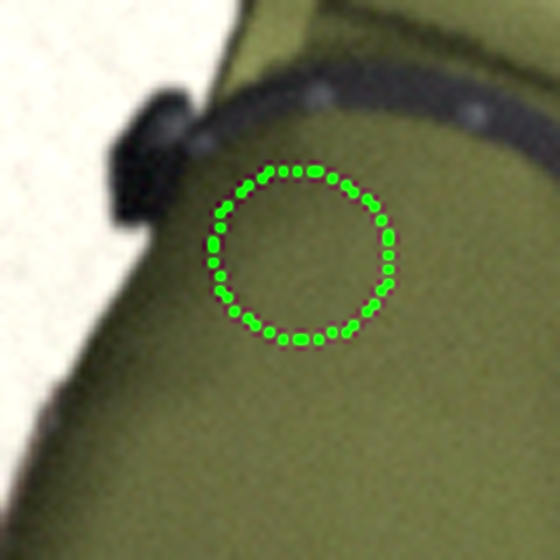

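The near tip is at about (210,390) and the far tip at (375,228), roughly where predicted and straddling the cup. Descending carefully.

```bash
python3 -m inch '[[[-1,0,0,8,0,0,0],[-1,0,0,8,0,0,0],[-1,0,0,6,0,0,0],[-1,0,0,0,0,0,0]]]';python3 v.py scene e3 294 310 50
```

```text
time: 21.28
ee_pos: [0.6392, -0.2349, 0.0283]
tcp_rot: [-0.001, -3.14, -0.001]
wrist_force: [-0.5, 0.0, 0.7]
width: 0.0849
origin 244 260 scale 5.6
```

View pics/e3.png

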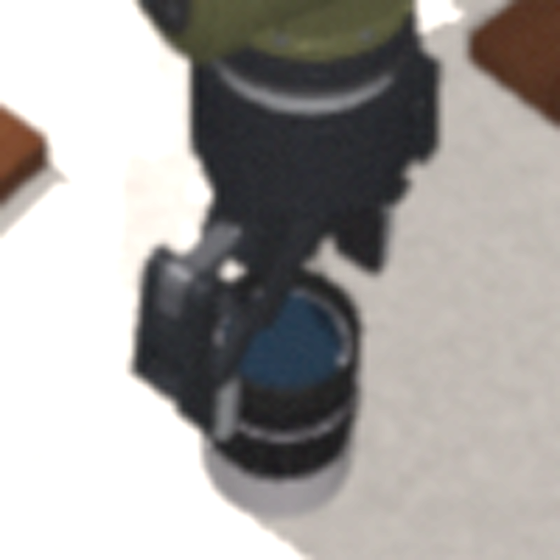

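```bash
python3 -m inch '[[[-1,0,0,10,0,0,0],[-1,0,0,10,0,0,0],[-1,0,0,10,0,0,0],[-1,0,0,0,0,0,0],[-0.6,0,0,0,0,0,0],[-0.2,0,0,0,0,0,0],[0.2,0,0,0,0,0,0],[1,0,0,0,0,0,0],[1,0,0,0,0,0,0],[1,0,0,0,0,0,0]]]' 30;python3 v.py scene e4 294 310 50
```

```text
time: 22.58
ee_pos: [0.6398, -0.2352, -0.0002]
tcp_rot: [0.001, 3.141, -0.001]
wrist_force: [-0.3, 1.3, 5.6]
width: 0.0574
origin 244 260 scale 5.6
```

View pics/e4.png

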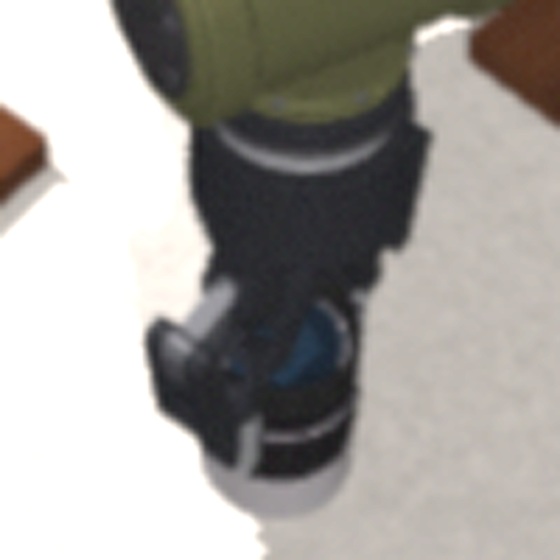

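```bash
python3 -m inch '[[[1,0,0,-10,0,0,0],[1,0,0,-20,0,0,0],[1,0,0,-20,0,0,0],[1,0,0,-15,0,0,0],[1,0,0,0,0,0,0]]]'; python3 -m inch '[[[1,20,0.5,0,0,0,0],[1,35,0.5,0,0,0,0],[1,35,0.5,0,0,0,0],[1,35,0.5,0,0,0,0],[1,35,0.5,0,0,0,0],[1,32,0,0,0,0,0],[1,20,0,0,0,0,0],[1,0,0,20,0,0,0],[1,0,0,17,0,0,0],[1,0,0,0,0,0,0]]]'; python3 -m inch '[[[1,0,0,0,0,0,0],[1,0,0,0,0,0,0]]]';python3 v.py scene f1 223 275 40;python3 - <<'E'
from h import *
for z in (.018,.038,.05):
  for dy in(-.029,0,.029): print(z,((proj('scene',(.4268,-.2327+dy,z))-[183,235])*7).round())
E
```

```text
time: 23.25
ee_pos: [0.6402, -0.2354, 0.066]
tcp_rot: [0.001, 3.139, -0.002]
wrist_force: [-0.2, -0.1, -4.0]
width: 0.0571
time: 24.5
ee_pos: [0.4267, -0.2319, 0.026]
tcp_rot: [-0.001, -3.139, -0.002]
wrist_force: [-0.8, 0.1, -3.4]
width: 0.0576
time: 24.75
ee_pos: [0.4278, -0.2326, 0.0278]
tcp_rot: [0.001, 3.141, -0.001]
wrist_force: [-0.4, -0.8, -3.3]
width: 0.0575
origin 183 235 scale 7.0
0.018 [211. 406.]
0.018 [273. 354.]
0.018 [332. 303.]
0.038 [206. 367.]
0.038 [269. 315.]
0.038 [329. 264.]
0.05 [203. 343.]
0.05 [266. 291.]
0.05 [327. 240.]
```

View pics/f1.png

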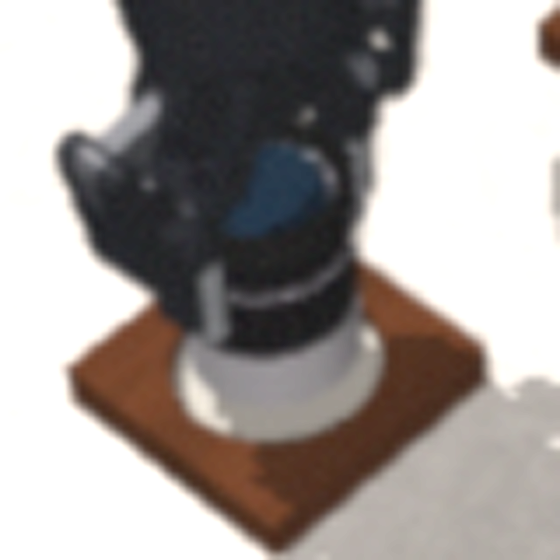

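Barrel centre x≈275, recess centre ≈280, so about 1–2 mm off. That's within the 6.5 mm clearance. Lowering.

```bash
python3 -m inch '[[[1,0,0,4,0,0,0],[1,0,0,4,0,0,0],[1,0,0,4,0,0,0],[1,0,0,2,0,0,0],[1,0,0,2,0,0,0],[1,0,0,0,0,0,0],[1,0,0,0,0,0,0]]]'; python3 -m inch '[[[1,0,0,1,0,0,0],[1,0,0,1,0,0,0],[1,0,0,0,0,0,0]]]'
```

```text
time: 25.68
ee_pos: [0.4276, -0.2325, 0.0113]
tcp_rot: [0.001, 3.141, -0.0]
wrist_force: [0.1, -0.9, -2.9]
width: 0.0577
time: 26.05
ee_pos: [0.4276, -0.2325, 0.0097]
tcp_rot: [0.001, 3.141, -0.0]
wrist_force: [-3.3, 3.1, 7.1]
width: 0.0573
```

Seated. Releasing and backing up.

```bash
python3 -m inch '[[[1,0,0,-0.3,0,0,0],[0,0,0,0,0,0,0],[-0.4,0,0,0,0,0,0],[-0.8,0,0,0,0,0,0],[-1,0,0,0,0,0,0],[-1,0,0,0,0,0,0],[-1,0,0,-10,0,0,0],[-1,0,0,-20,0,0,0],[-1,0,0,-40,0,0,0],[-1,0,0,-50,0,0,0]]]'; python3 -m inch '[[[-1,40,-40,-20,0,0,0],[-1,40,-40,0,0,0,0],[-1,0,-50,0,0,0,0],[-1,0,-50,0,0,0,0],[-1,0,0,0,0,0,0],[-1,0,0,0,0,0,0]]]'
python3 - <<'E'
from h import *
for n in('scene','top'): cv2.imwrite(f'pics/{n}_end.png',eyes.capture(n)[:,:,::-1])
E
```

```text
time: 27.3
ee_pos: [0.4271, -0.2322, 0.1309]
tcp_rot: [-0.001, -3.141, -0.001]
wrist_force: [-0.0, 0.2, 0.6]
width: 0.0854
time: 28.05
ee_pos: [0.3473, -0.4119, 0.1497]
tcp_rot: [-0.001, -3.141, -0.0]
wrist_force: [0.3, -0.7, -0.6]
width: 0.0854
```

View pics/scene_end.png

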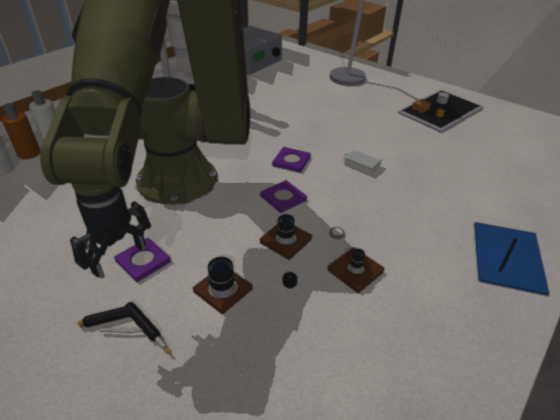

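View pics/top_end.png

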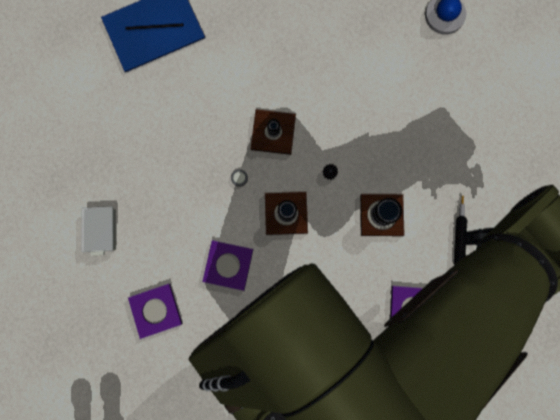

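All three stand in their rests and the bystanders look unmoved: knob (330,171), cap (239,177), box (98,229). A final centring check with overlays of the expected top rims.

```bash
python3 - <<'E'
from h import *
rows=[]
for n in('top','scene'):
  im=cv2.imread(f'pics/{n}_end.png'); cr=[]
  for (x,y,h,r,k) in((.6388,.0202,.07,.015,1),(.4378,-.005,.08,.022,1),(.4268,-.2327,.09,.029,1)):
    c=proj(n,(x,y,.04)).round().astype(int); R=26
    a=cv2.resize(im[c[1]-R:c[1]+R,c[0]-R:c[0]+R],(260,260),interpolation=cv2.INTER_CUBIC); a=np.clip(a.astype(float)*2.2,0,255).astype('uint8')
    for z,rr in((h,r),):
      for q in np.arange(0,6.28,.12):
        p=((proj(n,(x+rr*np.cos(q),y+rr*np.sin(q),z))-c+R+.5)*5).round().astype(int); cv2.circle(a,tuple(int(v) for v in p),1,(0,255,0),-1)
    cr.append(a)
  rows.append(np.hstack(cr))
cv2.imwrite('pics/fin.png',np.vstack(rows))
E
```

```text
(no output)
```

View pics/fin.png

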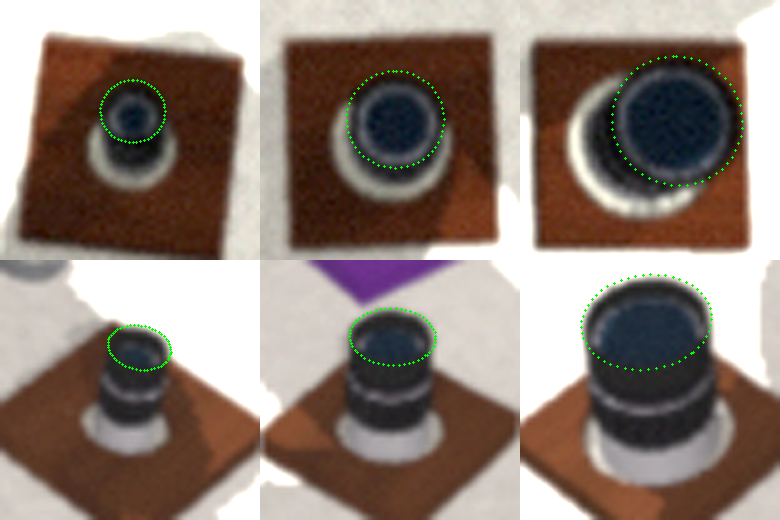

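Every eyepiece matches its expected rim to within about 3 mm, upright and seated. Handing in.

```bash
python3 - <<'E'
from rig import get_obs, workorder
o=get_obs();print(o['time'],o['wrist_force']); print(workorder.sign_off())
E
```

```text
28.15 [-0.58285386  0.17258098 -0.18677432]
the job is handed in; nothing more can be done
None
```

All three eyepieces are standing in their own rests, and I handed the job in at about 28 s of the 88 s allowed. `sign_off()` gives no verdict.

**Final checks:** each eyepiece touched its recess floor at the expected height, at 6–10 N, before I let go. In the last overlays, from both cameras, all three were upright and within about 3 mm of their rest centres. The gripper is open and well clear, with the wrist force near zero.

**Bystanders:** by eye, the focus knob, dust cap and sample box sat at the same pixels as at the start. In the last pictures the arm hid part of the blow gun from above, but in the scene view it looked unmoved. I did not measure any of them.

**What disagreed or went wrong:**
- **Gripper height:** in the pictures, the fingertips stood about 30–35 mm higher than the reported TCP and stated tool geometry imply. I set the grasp heights from the pictures, in small steps down, and checked the contact force when setting down.
- **Wrong-sign move:** one carrying row moved the medium eyepiece 22 mm the wrong way in open space. It touched nothing, and I corrected it on the next move.
- **Camera agreement:** the two cameras differed by 2–4 mm on most positions (up to 5 mm on one), so I used averages.

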